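Prop the orange scanner case's lid on its stay

TASK

On the packing bench stand two open scanner cases with their lids thrown right back. On the orange case, flip its metal stay up from the rim as far as it goes and let the lid down so that it rests on the stay, propped half open. Leave the blue case's lid and stay as they are.

Things in the scene. Friction and masses are not known exactly. Their poses are not given: they have to be found in the camera images.
- orange_case: Orange clamshell case fixed to the bench. Bottom shell 220 x 220 mm, 70 high, walls 5; foam and two scanners in it, below 50 mm. Origin: centre of its underside, z up. The lid's hinge runs along the case's x on the rim's +y side (y +110, z 70 mm); the stay is at the +x end. Stands left or right, turned up to 0.4 rad.
- orange_lid (a joint): Orange lid's opening angle (rad): 0 closed, 1.9 at the start (thrown back against its stop, leaning out over the case's +y side). Above about 1.35 it leans back by itself; below, it sinks by itself, slowed by a damper (0.4 N m s/rad, a few seconds), until it meets the raised stay at about 0.7 to 0.8, or shuts if the stay is down.
- orange_lid_edge (a point): Middle of the orange lid's free edge, on its outer face. The lid is a 220 x 220 mm shell, 34 mm deep, about 0.4 kg. Thrown back, this point stands some 267 mm above the bench and 213 mm from the case's origin along the case's +y. Pushing the outer face near here towards -y (a few N) tips the lid over.
- orange_stay (a joint): Orange case's stay angle (rad): 0 level along the rim, tip towards the lid's hinge; 1.48 fully up at its stop (nearly upright). Starts at 0 to 0.6, stays where it is left (friction 0.055 N m); the lid's weight keeps it up. Pivot in a dark bracket at x +90, y -35, z 92 mm in the case's frame, axis along the case's x.
- orange_stay_grip (a point): Middle of the stay's aluminium bar, 90 mm from its pivot; y axis along the bar to the tip, x axis as the case's. Bar 10 mm thick along x, 12 deep; red tip 14 mm across, 135 mm from the pivot. Pinch it here from above, closing along the case's x, and swing it. The level bar's underside is 16 mm above the rim, free on both sides.
- blue_case: Blue case, the same in every measure as the orange one, to be left alone. Origin: centre of its underside.
- blue_lid (a joint): Blue lid's opening angle (rad), as for the orange one; thrown back at 1.9, to be left so (not below 1.6).
- blue_stay (a joint): Blue case's stay angle (rad), as for the orange one; starts at 0 to 0.6, to be left down (not above 0.9).

How it is judged:
By the outcome, as a careful person would: the job done as asked, in the order asked, and still so for the second after the job is handed in, with the robot touching nothing.
It also fails if it takes over 54 s, if anything falls off the work surface, if the arm or the gripper's body presses on something with over 40 N, if the wrist force passes 120 N, or if a joint passes its speed limit or range.

ROBOT

A 7-joint arm with a two-finger parallel gripper is mounted at the origin on the work surface. World frame = base frame: x ahead of the robot, y to its left, z up, the work surface at z = 0. Lengths are in m, angles in rad, forces in N, time in s.
With the tool pointing down it reaches from about 0.425 to 0.925 m from the base axis. Payload 6.8 kg.
Tool frame: the origin (TCP) lies on the mounting face of the last link; the fingertips stand 173 mm ahead of it and the grasp point (between the pads) lies 155 mm ahead of it; z points along the fingers, y is the line along which they close (so a half turn about z gives the same grasp; the last joint's range is limited). The gripper opens to 85 mm and grips with 20 to 120 N. Pads are 22 mm wide; open, the fingers measure 114 mm over their backs; the gripper's body (76 mm by 85 mm) begins 54 mm behind the grasp point. The pads swing forward as they close: fully open they stand 13 mm farther back than shut.
Start: joints at [1.158, 0.477, 0.022, 1.555, -0.011, 1.109, -0.083], TCP at [0.203, -0.644, 0.405] pointing down, gripper open.
Joint ranges: [-2.96, 2.96], [-0.34, 2.1], [-1.41, 1.46], [0.24, 2.44], [-1.37, 4.51], [0.17, 1.92], [-2.96, 2.96]. Speed limits (rad/s): [2.39, 2.39, 3.14, 3.14, 3.14, 3.14, 3.14].

INTERFACE

Orientations are given as a rotation vector (axis times angle).
In Python, from bench import r gives the robot as it stands.
- The arm moves only by the tool arm_command, never from a script. Its argument "plan" is a list of rows, each an object of numbers: "claw": the closure, from 0 (fully open) to 1 (shut); "tx", "ty", "tz": the shift along the tool's x, y, z in m; "ax", "ay", "az": the turn, a rotation vector about the tool's x, y, z in degrees. A call has exactly 10 rows; each row shifts and turns the commanded pose from where the row before left it, along the tool's axes as they then stand; what a row does not reach is not made up. A row lasts 1/12 s, in which the tool goes at most 41.7 mm and 7.16 degrees, less where a joint would pass 70% of its speed; a pose out of reach is approached as far as the arm can. A call is refused whole if a number of a shift passes 0.0417 or a number of a turn 7.16, either way. A call with a gripper value outside its range is refused whole. The fingers move at their own pace and stop on an object; "squeeze" is the grip in N (left out, the last holds). Time passes only in rows, so rows that do not move let the fingers close, or fill a call up. It gives the time, the measured TCP pose, the force, the opening and the grip force at its end, in the units of the state.
- r.get_obs(): the state, without advancing time (a new reading comes with each control period).
- r.grab_frame(name): name is "scene" or "top"; returns the picture (420x560x3 uint8, red, green, blue); there is no depth.
- r.camera_model(name): a dict with "fx", "fy", "cx", "cy" (pixels), "position" and "orientation" of the camera in the world. Camera axes: x right, y up, looking along -z (the intrinsics and any distortion apply to the point x, -y, -z); pixel columns grow to the right and rows downward; lengths in m; the calibration is good to about 2 mm. A picture is of the moment at which its call begins. camera_model takes no time and is no camera call.
- r.hand_in(): hands the job in; it is judged then, once.
Trained networks look in the newest picture that a camera, given by its name, has taken for a name from the list of things; names that differ only in an ending like _2 or _b are one class to them, and where a whole thing is asked for, a point or a joint stands for the part that bears it (a point fixed in the world has none). Each returns a list of dicts, best first, with "confidence" (0 to 1); they miss things now and then, are a little off and sometimes report something else, mostly with a low value. They report only what shows in the picture. A call takes as long as a camera call.
- r.boxes_of(target, camera): "location" ([x, y, z] in m, in the coordinates of the camera as it stood for that picture, good to about 4 mm: the middle of the surface that is visible of it).
- r.tip_of(target, camera): "location" ([x, y, z] in m, in the coordinates of the camera as it stood for that picture, good to about 4 mm: a listed point, or the origin of a listed thing).
The state is a dict: "clock": time; "joints": joint angles; "qvel": joint speeds; "tau": joint torques, N m; "tcp_pos": TCP position; "orientation": TCP orientation; "contact_force": force on the tool from outside, world axes, zero at the start; "moment": the same for the moment, N m; "grip_width": finger opening in m; "gripper_force": force on a finger pad.
Only numpy, scipy, OpenCV 4.12 (cv2) and the standard library are available. Lean on these libraries where they do the work, as an engineer would, in place of code of your own. Each camera call takes 0.05 s, during which the arm holds its last target. There are 200 camera calls.

## Working session

There is one attempt and no reset: what is moved stays moved. The work goes in short steps, Python scripts to look and compute and a tool call to move; the robot and the scene stay as the last step left them, time stands still between calls to the robot, and variables do not carry over. Pictures are saved under pics/ and viewed, at most 10 in all, crops included, and the job is handed in when it is done.

Besides the shell and the picture viewer there is one more tool, called after "Request:" as a command line: name --argument value ..., lists and objects as JSON in quotes. arm_command: Moves the arm, as the interface text tells. Its arguments: {"type":"object","properties":{"plan":{"type":"array","items":{"type":"object","properties":{"claw":{"type":"number"},"tx":{"type":"number"},"ty":{"type":"number"},"tz":{"type":"number"},"ax":{"type":"number"},"ay":{"type":"number"},"az":{"type":"number"}}}},"squeeze":{"type":"number"}},"required":["plan"]}

```bash
mkdir -p pics
cat > h.py <<'E'
import numpy as np, cv2
from scipy.spatial.transform import Rotation as R
from bench import r
def c2w(cam,p):
    m=r.camera_model(cam); o=np.array(m["orientation"],float)
    M=R.from_rotvec(o).as_matrix() if o.size==3 else (o if o.shape==(3,3) else R.from_quat(o).as_matrix())
    return M@np.array(p)+np.array(m["position"])
def find(fn,t,cam):
    return [(round(d["confidence"],2),np.round(c2w(cam,d["location"]),4)) for d in getattr(r,fn)(t,cam)]
E
python3 - <<'E'
from h import *
for c in("scene","top"):
    cv2.imwrite(f"pics/{c}0.png",r.grab_frame(c)[:,:,::-1]); print(c,r.camera_model(c))
    for t in("orange_case","orange_lid_edge","orange_stay_grip","blue_case"): print(t,find("tip_of",t,c))
    print("box stay",find("boxes_of","orange_stay",c))
o=r.get_obs();print(o)
E
```

```text
scene {'fx': 403.9933579579487, 'fy': 403.9933579579487, 'cx': 275.15820125320187, 'cy': 204.8010177748931, 'position': array([ 1.10874589, -0.2017546 ,  0.98227142]), 'orientation': array([0.48533582, 0.36176865, 1.22306052])}
orange_case [(0.95, array([ 0.5361, -0.3039, -0.0014]))]
orange_lid_edge [(0.63, array([ 0.5565, -0.0944,  0.2682]))]
orange_stay_grip [(0.86, array([ 0.633 , -0.2557,  0.1159]))]
blue_case [(0.74, array([ 0.5076,  0.1651, -0.0025]))]
box stay [(0.9, array([ 0.6309, -0.2754,  0.1139]))]
top {'fx': 414.52722746105115, 'fy': 414.52722746105115, 'cx': 274.6996859062752, 'cy': 209.71811275243655, 'position': array([ 0.47363394, -0.0508337 ,  1.13403138]), 'orientation': array([ 0.06413186, -0.0636265 , -1.55956449])}
orange_case [(0.84, array([ 0.5382, -0.3061, -0.0021]))]
orange_lid_edge [(0.73, array([ 0.5579, -0.0898,  0.2674])), (0.61, array([ 0.6321, -0.2592,  0.1193]))]
orange_stay_grip [(0.56, array([ 0.6295, -0.2595,  0.1165]))]
blue_case [(0.7, array([0.5122, 0.1617, 0.0023]))]
box stay [(0.52, array([ 0.6295, -0.2746,  0.1176]))]
{'clock': 0.6, 'joints': array([ 1.15787514,  0.47699952,  0.02239395,  1.55542657, -0.01152825,
        1.10925808, -0.08311621]), 'qvel': array([-0.00145231, -0.00075141,  0.0002845 ,  0.00115552,  0.0006358 ,
        0.00054291, -0.00057459]), 'tau': array([-1.94826098e-03, -5.96012950e+01,  1.60471704e+00, -2.81418532e+01,
        1.24014728e-02,  1.87908736e-03, -4.13549481e-05]), 'tcp_pos': array([ 0.20259585, -0.64388853,  0.40469686]), 'orientation': array([3.10515985e+00, 4.76886881e-01, 7.68786533e-05]), 'contact_force': array([0.08104665, 0.46148349, 0.10995563]), 'moment': array([-0.02700812,  0.01710987, -0.0266691 ]), 'gripper_force': 0.0, 'grip_width': 0.08528945019721901}
```

View pics/scene0.png

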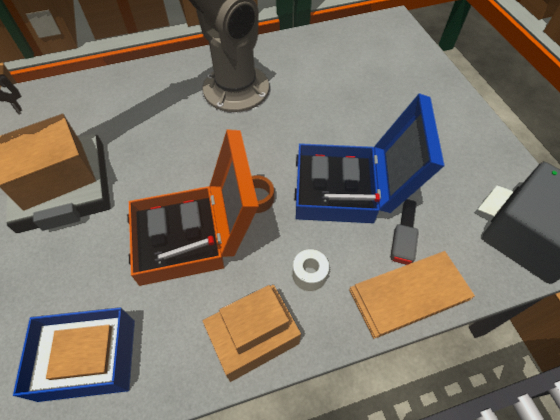

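View pics/top0.png

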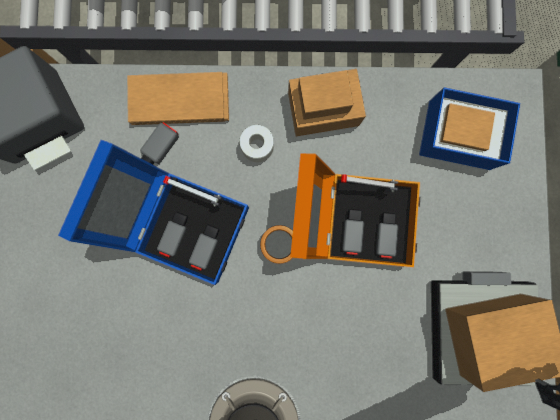

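The pictures agree with the networks. The orange case is at about (0.537, -0.305) with yaw about -0.09, at (375,220) in the top picture. Its stay is slightly raised, about 0.27 rad, running from (395,185) to (343,178). The blue case is to the left in the top picture, well clear. First I align the tool's closing axis with the case's x.

Request:
arm_command --plan '[{"az": -6.7}, {"az": -6.7}, {"az": -6.7}, {"az": -6.7}, {"az": -6.7}, {"az": -6.7}, {"az": -6.7}, {"az": -6.7}, {"az": -6.7}, {"az": -6.7}]'

```text
invalid input at $.plan[0]: expected keys claw, tx, ty, tz, ax, ay, az
```

```bash
cat >> h.py <<'E'
ORG=np.array([.537,-.305,0]); YAW=-.094
C=R.from_euler("z",YAW)
def pose():
    o=r.get_obs(); return o["tcp_pos"],R.from_rotvec(o["orientation"]),o
def cw(p): return C.apply(p)+ORG       # case->world
def wc(p): return C.inv().apply(np.array(p)-ORG)
def go(target_world,Rt=None):
    p,q,o=pose(); print("t",round(o["clock"],2),"tcp case",np.round(wc(p),4),"axes case\n",np.round((C.inv()*q).as_matrix(),3))
    print("shift tool",np.round(q.inv().apply(np.array(target_world)-p),4))
    if Rt is not None: print("turn tool deg",np.round(np.degrees((q.inv()*Rt).as_rotvec()),2))
DOWN=C*R.from_matrix(np.array([[0,1,0],[1,0,0],[0,0,-1]]).T)
E
python3 - <<'E'
from h import *
go([.6315,-.262,.40],DOWN); print(wc([.6315,-.2575,.117]))
E
```

```text
t 0.6 tcp case [-0.3011 -0.3688  0.4047] axes case
 [[ 0.922  0.388  0.   ]
 [ 0.388 -0.922 -0.   ]
 [ 0.     0.    -1.   ]]
shift tool [ 0.5237 -0.2356  0.0047]
turn tool deg [  0.    -0.   -67.15]
[0.08962438 0.05616022 0.117     ]
```

Request:
arm_command --plan '[{"claw": 0, "tx": 0, "ty": 0, "tz": 0, "ax": 0, "ay": 0, "az": -6.7}, {"claw": 0, "tx": 0, "ty": 0, "tz": 0, "ax": 0, "ay": 0, "az": -6.7}, {"claw": 0, "tx": 0, "ty": 0, "tz": 0, "ax": 0, "ay": 0, "az": -6.7}, {"claw": 0, "tx": 0, "ty": 0, "tz": 0, "ax": 0, "ay": 0, "az": -6.7}, {"claw": 0, "tx": 0, "ty": 0, "tz": 0, "ax": 0, "ay": 0, "az": -6.7}, {"claw": 0, "tx": 0, "ty": 0, "tz": 0, "ax": 0, "ay": 0, "az": -6.7}, {"claw": 0, "tx": 0, "ty": 0, "tz": 0, "ax": 0, "ay": 0, "az": -6.7}, {"claw": 0, "tx": 0, "ty": 0, "tz": 0, "ax": 0, "ay": 0, "az": -6.7}, {"claw": 0, "tx": 0, "ty": 0, "tz": 0, "ax": 0, "ay": 0, "az": -6.7}, {"claw": 0, "tx": 0, "ty": 0, "tz": 0, "ax": 0, "ay": 0, "az": -6.7}]'

```text
clock: 1.43
tcp_pos: [0.2025, -0.6439, 0.4047]
orientation: [2.32, 2.118, -0.0]
contact_force: [-0.6, 0.1, -0.3]
grip_width: 0.0855
gripper_force: 0.0
```

Run:
```python
from h import *
go([.6315,-.262,.40],DOWN)
```

```text
t 1.43 tcp case [-0.3012 -0.3688  0.4047] axes case
 [[-0.003  1.     0.   ]
 [ 1.     0.003 -0.   ]
 [-0.     0.    -1.   ]]
shift tool [0.4193 0.3925 0.0047]
turn tool deg [0.   0.   0.17]
```

Request:
arm_command --plan '[{"claw": 0, "tx": 0.021, "ty": 0.0196, "tz": 0, "ax": 0, "ay": 0, "az": 0}, {"claw": 0, "tx": 0.021, "ty": 0.0196, "tz": 0, "ax": 0, "ay": 0, "az": 0}, {"claw": 0, "tx": 0.021, "ty": 0.0196, "tz": 0, "ax": 0, "ay": 0, "az": 0}, {"claw": 0, "tx": 0.021, "ty": 0.0196, "tz": 0, "ax": 0, "ay": 0, "az": 0}, {"claw": 0, "tx": 0.021, "ty": 0.0196, "tz": 0, "ax": 0, "ay": 0, "az": 0}, {"claw": 0, "tx": 0.021, "ty": 0.0196, "tz": 0, "ax": 0, "ay": 0, "az": 0}, {"claw": 0, "tx": 0.021, "ty": 0.0196, "tz": 0, "ax": 0, "ay": 0, "az": 0}, {"claw": 0, "tx": 0.021, "ty": 0.0196, "tz": 0, "ax": 0, "ay": 0, "az": 0}, {"claw": 0, "tx": 0.021, "ty": 0.0196, "tz": 0, "ax": 0, "ay": 0, "az": 0}, {"claw": 0, "tx": 0.021, "ty": 0.0196, "tz": 0, "ax": 0, "ay": 0, "az": 0}]'

```text
clock: 2.27
tcp_pos: [0.4188, -0.4528, 0.4049]
orientation: [2.326, 2.111, -0.0]
contact_force: [-1.0, -0.6, -0.5]
grip_width: 0.0851
gripper_force: 0.0
```

Request:
arm_command --plan '[{"claw": 0, "tx": 0.021, "ty": 0.0196, "tz": 0, "ax": 0, "ay": 0, "az": 0}, {"claw": 0, "tx": 0.021, "ty": 0.0196, "tz": 0, "ax": 0, "ay": 0, "az": 0}, {"claw": 0, "tx": 0.021, "ty": 0.0196, "tz": 0, "ax": 0, "ay": 0, "az": 0}, {"claw": 0, "tx": 0.021, "ty": 0.0196, "tz": 0, "ax": 0, "ay": 0, "az": 0}, {"claw": 0, "tx": 0.021, "ty": 0.0196, "tz": 0, "ax": 0, "ay": 0, "az": 0}, {"claw": 0, "tx": 0.021, "ty": 0.0196, "tz": 0, "ax": 0, "ay": 0, "az": 0}, {"claw": 0, "tx": 0.021, "ty": 0.0196, "tz": 0, "ax": 0, "ay": 0, "az": 0}, {"claw": 0, "tx": 0.021, "ty": 0.0196, "tz": 0, "ax": 0, "ay": 0, "az": 0}, {"claw": 0, "tx": 0.021, "ty": 0.0196, "tz": 0, "ax": 0, "ay": 0, "az": 0}, {"claw": 0, "tx": 0.021, "ty": 0.0196, "tz": 0, "ax": 0, "ay": 0, "az": 0}]'

```text
clock: 3.1
tcp_pos: [0.6342, -0.2628, 0.4048]
orientation: [2.326, 2.111, -0.0]
contact_force: [-0.3, -0.3, 0.8]
grip_width: 0.0851
gripper_force: 0.0
```

Run:
```python
from h import *
for c in("scene","top"):
    cv2.imwrite(f"pics/{c}1.png",r.grab_frame(c)[:,:,::-1])
    for t in("orange_stay_grip","orange_case","orange_lid_edge"): print(t,find("tip_of",t,c))
go([.6315,-.262,.40],DOWN); print(pose()[2]["joints"])
```

```text
orange_stay_grip [(0.57, array([ 0.637 , -0.259 ,  0.1173]))]
orange_case [(0.61, array([ 0.5372, -0.305 ,  0.001 ]))]
orange_lid_edge [(0.7, array([ 0.5559, -0.0951,  0.2683]))]
orange_stay_grip [(0.75, array([ 0.6311, -0.2613,  0.1181]))]
orange_case [(0.8, array([ 0.5356, -0.301 ,  0.0014]))]
orange_lid_edge [(0.94, array([ 0.5595, -0.0904,  0.2654]))]
t 3.5 tcp case [0.0912 0.0485 0.4047] axes case
 [[ 0.005  1.    -0.   ]
 [ 1.    -0.005 -0.001]
 [-0.001 -0.    -1.   ]]
shift tool [ 0.0032 -0.0012  0.0047]
turn tool deg [-0.02  0.05 -0.29]
[ 0.55757118  0.52242361 -0.36835161  1.50509744  0.19911925  1.15128683
  0.05365773]
```

View pics/scene1.png

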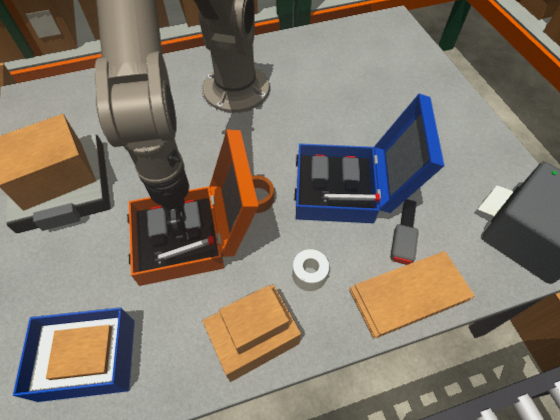

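The scene picture shows the gripper over the open orange case at about (172,205), with the stay clear at (185,248). The networks' positions still agree, so I descend and pinch.

Request:
arm_command --plan '[{"claw": 0, "tx": 0.003, "ty": 0, "tz": 0.0147, "ax": 0, "ay": 0, "az": 0}, {"claw": 0, "tx": 0, "ty": 0, "tz": 0.0147, "ax": 0, "ay": 0, "az": 0}, {"claw": 0, "tx": 0, "ty": 0, "tz": 0.0147, "ax": 0, "ay": 0, "az": 0}, {"claw": 0, "tx": 0, "ty": 0, "tz": 0.0147, "ax": 0, "ay": 0, "az": 0}, {"claw": 0, "tx": 0, "ty": 0, "tz": 0.0147, "ax": 0, "ay": 0, "az": 0}, {"claw": 0, "tx": 0, "ty": 0, "tz": 0.0147, "ax": 0, "ay": 0, "az": 0}, {"claw": 0, "tx": 0, "ty": 0, "tz": 0.0147, "ax": 0, "ay": 0, "az": 0}, {"claw": 0, "tx": 0, "ty": 0, "tz": 0.0147, "ax": 0, "ay": 0, "az": 0}, {"claw": 0, "tx": 0, "ty": 0, "tz": 0.0147, "ax": 0, "ay": 0, "az": 0}, {"claw": 0, "tx": 0, "ty": 0, "tz": 0, "ax": 0, "ay": 0, "az": 0}]'

```text
clock: 4.33
tcp_pos: [0.6322, -0.2607, 0.2687]
orientation: [-2.323, -2.108, 0.004]
contact_force: [0.3, 0.3, -0.0]
grip_width: 0.0853
gripper_force: 0.0
```

Request:
arm_command --plan '[{"claw": 1, "tx": 0, "ty": 0, "tz": 0, "ax": 0, "ay": 0, "az": 0}, {"claw": 1, "tx": 0, "ty": 0, "tz": 0, "ax": 0, "ay": 0, "az": 0}, {"claw": 1, "tx": 0, "ty": 0, "tz": 0, "ax": 0, "ay": 0, "az": 0}, {"claw": 1, "tx": 0, "ty": 0, "tz": 0, "ax": 0, "ay": 0, "az": 0}, {"claw": 1, "tx": 0, "ty": 0, "tz": 0, "ax": 0, "ay": 0, "az": 0}, {"claw": 1, "tx": 0, "ty": 0, "tz": 0, "ax": 0, "ay": 0, "az": 0}, {"claw": 1, "tx": 0, "ty": 0, "tz": 0, "ax": 0, "ay": 0, "az": 0}, {"claw": 1, "tx": 0, "ty": 0, "tz": 0, "ax": 0, "ay": 0, "az": 0}, {"claw": 1, "tx": 0, "ty": 0, "tz": 0, "ax": 0, "ay": 0, "az": 0}, {"claw": 1, "tx": 0, "ty": 0, "tz": 0, "ax": 0, "ay": 0, "az": 0}]' --squeeze 25

```text
clock: 5.17
tcp_pos: [0.6319, -0.2603, 0.2718]
orientation: [-2.322, -2.109, 0.006]
contact_force: [-6.9, 0.9, 2.2]
grip_width: 0.0096
gripper_force: 31.1
```

Run:
```python
from h import *
p,q,o=pose(); print(wc(p),o["grip_width"],o["contact_force"])
for c in("scene","top"):
    cv2.imwrite(f"pics/{c}2.png",r.grab_frame(c)[:,:,::-1])
    print(find("tip_of","orange_stay_grip",c))
# rigid swing about the pivot: constant body twist
g=wc(p)+[0,0,-.155]; piv=np.array([.09,-.035,.092]); d=g-piv
th=np.arctan2(d[2],d[1]); print("theta,r",th,np.hypot(d[1],d[2]))
for turn in (1.0,): # path rows for full rotation in 12 rows
    n=12; dth=(1.49-th)/n; ax=R.from_rotvec(C.apply([dth,0,0]))
    P=cw(piv); p1=P+ax.apply(p-P); print("row shift",q.inv().apply(p1-p),"ay",np.degrees(dth), "n",n)
```

```text
[0.09024365 0.05345403 0.2717534 ] 0.009612098869269848 [-6.91815572  0.9315024   2.19074338]
[(0.73, array([ 0.6347, -0.2549,  0.1169]))]
[(0.45, array([ 0.6298, -0.2614,  0.1174]))]
theta,r 0.27286471167862736 0.0918523097213748
row shift [-1.86531944e-02 -6.85805521e-06 -8.03756542e-03] ay 5.811392926437771 n 12
```

Gripped: the opening is 9.6 mm on the 10 mm bar. I now swing it rigidly about the pivot at 3.87° per row.

Request:
arm_command --plan '[{"claw": 1, "tx": -0.0124, "ty": 0, "tz": -0.0056, "ax": 0, "ay": 3.87, "az": 0}, {"claw": 1, "tx": -0.0124, "ty": 0, "tz": -0.0056, "ax": 0, "ay": 3.87, "az": 0}, {"claw": 1, "tx": -0.0124, "ty": 0, "tz": -0.0056, "ax": 0, "ay": 3.87, "az": 0}, {"claw": 1, "tx": -0.0124, "ty": 0, "tz": -0.0056, "ax": 0, "ay": 3.87, "az": 0}, {"claw": 1, "tx": -0.0124, "ty": 0, "tz": -0.0056, "ax": 0, "ay": 3.87, "az": 0}, {"claw": 1, "tx": -0.0124, "ty": 0, "tz": -0.0056, "ax": 0, "ay": 3.87, "az": 0}, {"claw": 1, "tx": 0, "ty": 0, "tz": 0, "ax": 0, "ay": 0, "az": 0}, {"claw": 1, "tx": 0, "ty": 0, "tz": 0, "ax": 0, "ay": 0, "az": 0}, {"claw": 1, "tx": 0, "ty": 0, "tz": 0, "ax": 0, "ay": 0, "az": 0}, {"claw": 1, "tx": 0, "ty": 0, "tz": 0, "ax": 0, "ay": 0, "az": 0}]'

```text
clock: 6.2
tcp_pos: [0.6244, -0.3382, 0.2921]
orientation: [-2.097, -1.905, -0.427]
contact_force: [-6.9, 2.1, 1.6]
grip_width: 0.0092
gripper_force: 30.8
```

```bash
cat >> h.py <<'E'
def stay():
    p,q,o=pose(); g=wc(p+q.apply([0,0,.155])); d=g-[.09,-.035,.092]
    a=C.inv().apply(q.apply([0,0,1]))
    print("t",round(o["clock"],2),"g case",np.round(g,4),"th",np.arctan2(d[2],d[1]),"r",np.hypot(d[1],d[2]),"tilt",np.degrees(np.arctan2(a[1],-a[2])),"w",o["grip_width"],"F case",C.inv().apply(o["contact_force"]),"j",np.round(o["joints"],2))
E
python3 -c "
from h import *
stay()"
```

```text
t 6.2 g case [0.0894 0.0365 0.1497] th 0.6792850207238309 r 0.09191978054546533 tilt 23.314282015256516 w 0.009214273585300938 F case [-7.10415796  1.44799836  1.61544274] j [ 0.81  0.75 -0.52  1.46 -0.04  1.13  0.32]
```

Tracking well, with low forces. I continue with 10 rows.

Request:
arm_command --plan '[{"claw": 1, "tx": -0.0124, "ty": 0, "tz": -0.0056, "ax": 0, "ay": 3.87, "az": 0}, {"claw": 1, "tx": -0.0124, "ty": 0, "tz": -0.0056, "ax": 0, "ay": 3.87, "az": 0}, {"claw": 1, "tx": -0.0124, "ty": 0, "tz": -0.0056, "ax": 0, "ay": 3.87, "az": 0}, {"claw": 1, "tx": -0.0124, "ty": 0, "tz": -0.0056, "ax": 0, "ay": 3.87, "az": 0}, {"claw": 1, "tx": -0.0124, "ty": 0, "tz": -0.0056, "ax": 0, "ay": 3.87, "az": 0}, {"claw": 1, "tx": -0.0124, "ty": 0, "tz": -0.0056, "ax": 0, "ay": 3.87, "az": 0}, {"claw": 1, "tx": -0.0124, "ty": 0, "tz": -0.0056, "ax": 0, "ay": 3.87, "az": 0}, {"claw": 1, "tx": 0, "ty": 0, "tz": 0, "ax": 0, "ay": 0, "az": 0}, {"claw": 1, "tx": 0, "ty": 0, "tz": 0, "ax": 0, "ay": 0, "az": 0}, {"claw": 1, "tx": 0, "ty": 0, "tz": 0, "ax": 0, "ay": 0, "az": 0}]'

```text
clock: 7.03
tcp_pos: [0.6156, -0.4308, 0.2747]
orientation: [-1.787, -1.625, -0.838]
contact_force: [-7.6, 2.1, 1.4]
grip_width: 0.0093
gripper_force: 30.7
```

```bash
python3 -c "
from h import *
stay()"
```

```text
t 7.03 g case [0.0895 0.0016 0.176 ] th 1.1598535322282184 r 0.0916407385436875 tilt 50.447032133117595 w 0.009327361289269741 F case [-7.78656082  1.4116615   1.4046062 ] j [ 1.    0.97 -0.64  1.23 -0.28  1.45  0.48]
```

Request:
arm_command --plan '[{"claw": 1, "tx": -0.0124, "ty": 0, "tz": -0.0056, "ax": 0, "ay": 3.87, "az": 0}, {"claw": 1, "tx": -0.0124, "ty": 0, "tz": -0.0056, "ax": 0, "ay": 3.87, "az": 0}, {"claw": 1, "tx": -0.0124, "ty": 0, "tz": -0.0056, "ax": 0, "ay": 3.87, "az": 0}, {"claw": 1, "tx": -0.0124, "ty": 0, "tz": -0.0056, "ax": 0, "ay": 3.87, "az": 0}, {"claw": 1, "tx": -0.0124, "ty": 0, "tz": -0.0056, "ax": 0, "ay": 3.87, "az": 0}, {"claw": 1, "tx": 0, "ty": 0, "tz": 0, "ax": 0, "ay": 0, "az": 0}, {"claw": 1, "tx": 0, "ty": 0, "tz": 0, "ax": 0, "ay": 0, "az": 0}, {"claw": 1, "tx": 0, "ty": 0, "tz": 0, "ax": 0, "ay": 0, "az": 0}, {"claw": 1, "tx": 0, "ty": 0, "tz": 0, "ax": 0, "ay": 0, "az": 0}, {"claw": 1, "tx": 0, "ty": 0, "tz": 0, "ax": 0, "ay": 0, "az": 0}]'

```text
clock: 7.87
tcp_pos: [0.6103, -0.487, 0.2367]
orientation: [-1.547, -1.406, -1.072]
contact_force: [-5.8, 2.1, -1.1]
grip_width: 0.0094
gripper_force: 30.0
```

```bash
python3 -c "
from h import *
stay()
print('push -y 4mm in tool',pose()[1].inv().apply(C.apply([0,-.004,0])))"
```

```text
t 7.87 g case [ 0.0896 -0.0289  0.1829] th 1.5041152874603272 r 0.09106142715782788 tilt 69.67318734882622 w 0.009411375313719246 F case [-5.94003604  1.52553117 -1.0536441 ] j [ 1.06  1.16 -0.7   1.06 -0.42  1.68  0.5 ]
push -y 4mm in tool [-1.38952082e-03 -4.68981148e-06 -3.75089455e-03]
```

Little stop force yet, so I press a bit further.

Request:
arm_command --plan '[{"claw": 1, "tx": -0.0062, "ty": 0, "tz": -0.0028, "ax": 0, "ay": 1.94, "az": 0}, {"claw": 1, "tx": 0, "ty": 0, "tz": 0, "ax": 0, "ay": 0, "az": 0}, {"claw": 1, "tx": -0.0062, "ty": 0, "tz": -0.0028, "ax": 0, "ay": 1.94, "az": 0}, {"claw": 1, "tx": 0, "ty": 0, "tz": 0, "ax": 0, "ay": 0, "az": 0}, {"claw": 1, "tx": 0, "ty": 0, "tz": 0, "ax": 0, "ay": 0, "az": 0}, {"claw": 1, "tx": 0, "ty": 0, "tz": 0, "ax": 0, "ay": 0, "az": 0}, {"claw": 1, "tx": 0, "ty": 0, "tz": 0, "ax": 0, "ay": 0, "az": 0}, {"claw": 1, "tx": 0, "ty": 0, "tz": 0, "ax": 0, "ay": 0, "az": 0}, {"claw": 1, "tx": 0, "ty": 0, "tz": 0, "ax": 0, "ay": 0, "az": 0}, {"claw": 1, "tx": 0, "ty": 0, "tz": 0, "ax": 0, "ay": 0, "az": 0}]'

```text
clock: 8.7
tcp_pos: [0.6108, -0.4922, 0.2262]
orientation: [-1.488, -1.36, -1.112]
contact_force: [-6.3, 15.5, -3.1]
grip_width: 0.0094
gripper_force: 26.9
```

```bash
python3 -c "
from h import *
stay()
cv2.imwrite('pics/scene3.png',r.grab_frame('scene')[:,:,::-1]); print(find('tip_of','orange_stay_grip','scene'),wc(find('tip_of','orange_case','scene')[0][1]))
"
```

```text
t 8.7 g case [ 0.0897 -0.0306  0.1829] th 1.5229867420762446 r 0.09104617989769284 tilt 73.80604185739317 w 0.009427268604685714 F case [-7.75913885 14.84696127 -3.08866615] j [ 1.06  1.2  -0.71  1.03 -0.45  1.72  0.5 ]
[(0.62, array([ 0.6286, -0.3334,  0.1848]))] [-0.00100866  0.00111023  0.0009    ]
```

View pics/scene3.png

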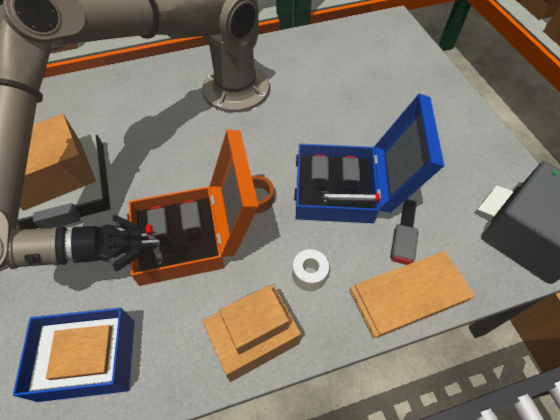

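The stay is up against its stop: 15 N, tip at (150,229), bar upright. The blue case is untouched. I release and back off along the tool axis.

Request:
arm_command --plan '[{"claw": 0, "tx": 0, "ty": 0, "tz": 0, "ax": 0, "ay": 0, "az": 0}, {"claw": 0, "tx": 0, "ty": 0, "tz": 0, "ax": 0, "ay": 0, "az": 0}, {"claw": 0, "tx": 0, "ty": 0, "tz": 0, "ax": 0, "ay": 0, "az": 0}, {"claw": 0, "tx": 0, "ty": 0, "tz": 0, "ax": 0, "ay": 0, "az": 0}, {"claw": 0, "tx": 0, "ty": 0, "tz": 0, "ax": 0, "ay": 0, "az": 0}, {"claw": 0, "tx": 0, "ty": 0, "tz": 0, "ax": 0, "ay": 0, "az": 0}, {"claw": 0, "tx": 0, "ty": 0, "tz": -0.015, "ax": 0, "ay": 0, "az": 0}, {"claw": 0, "tx": 0, "ty": 0, "tz": -0.02, "ax": 0, "ay": 0, "az": 0}, {"claw": 0, "tx": 0, "ty": 0, "tz": -0.02, "ax": 0, "ay": 0, "az": 0}, {"claw": 0, "tx": 0, "ty": 0, "tz": -0.02, "ax": 0, "ay": 0, "az": 0}]'

```text
clock: 9.68
tcp_pos: [0.6035, -0.569, 0.25]
orientation: [-1.499, -1.361, -1.12]
contact_force: [0.3, 0.7, 0.3]
grip_width: 0.0852
gripper_force: 0.0
```

```bash
python3 -c "
from h import *
stay()
for t in ('tip_of','boxes_of'): 
  r.grab_frame('scene'); f=find(t,'orange_stay_grip',  'scene'); print(t,[(c,wc(x)) for c,x in f])
p,q,o=pose(); go(cw([.05,-.2,.50]),DOWN)
"
```

```text
t 9.68 g case [ 0.0914 -0.108   0.2061] th 2.1400770667425815 r 0.13542642504649172 tilt 73.51594361664107 w 0.08523831342621156 F case [0.25025037 0.67782978 0.26356466] j [ 1.06  1.25 -0.7   0.81 -0.44  1.89  0.45]
tip_of [(0.57, array([ 0.09105286, -0.02185009,  0.1814    ]))]
boxes_of [(0.78, array([ 0.09760696, -0.01892199,  0.1886    ])), (0.62, array([0.00377857, 0.16980431, 0.1778    ]))]
t 9.88 tcp case [ 0.0911 -0.2559  0.2493] axes case
 [[ 0.001  1.     0.004]
 [ 0.283 -0.004  0.959]
 [ 0.959  0.    -0.283]]
shift tool [ 0.2563 -0.0412 -0.0176]
turn tool deg [  0.15 -73.54  -0.16]
```

Released cleanly with the stay standing. I lift while turning the tool back down.

Request:
arm_command --plan '[{"claw": 0, "tx": 0.03, "ty": 0, "tz": -0.01, "ax": 0, "ay": -7, "az": 0}, {"claw": 0, "tx": 0.03, "ty": 0, "tz": -0.01, "ax": 0, "ay": -7, "az": 0}, {"claw": 0, "tx": 0.03, "ty": 0, "tz": -0.01, "ax": 0, "ay": -7, "az": 0}, {"claw": 0, "tx": 0.03, "ty": 0, "tz": -0.01, "ax": 0, "ay": -7, "az": 0}, {"claw": 0, "tx": 0.03, "ty": 0, "tz": -0.01, "ax": 0, "ay": -7, "az": 0}, {"claw": 0, "tx": 0.03, "ty": 0, "tz": -0.01, "ax": 0, "ay": -7, "az": 0}, {"claw": 0, "tx": 0.03, "ty": 0, "tz": -0.01, "ax": 0, "ay": -7, "az": 0}, {"claw": 0, "tx": 0.02, "ty": 0, "tz": -0.01, "ax": 0, "ay": -7, "az": 0}, {"claw": 0, "tx": 0.01, "ty": 0, "tz": -0.01, "ax": 0, "ay": -7, "az": 0}, {"claw": 0, "tx": 0, "ty": 0, "tz": -0.01, "ax": 0, "ay": -7, "az": 0}]'

```text
clock: 10.72
tcp_pos: [0.6135, -0.4753, 0.4949]
orientation: [-2.292, -2.094, -0.068]
contact_force: [-0.0, 0.3, -0.5]
grip_width: 0.0855
gripper_force: 0.0
```

```bash
python3 -c "
from h import *
stay()
go(cw([0,.265,.50]),DOWN)
"
```

```text
t 10.72 g case [ 0.0925 -0.1536  0.3402] th 2.016558818384484 r 0.2750379734310153 tilt 3.2646382449489666 w 0.08550797491913074 F case [-0.0462608   0.3165203  -0.52803516] j [ 0.82  0.65 -0.44  1.1   0.21  1.46  0.35]
t 10.72 tcp case [ 0.0921 -0.1624  0.4949] axes case
 [[-0.004  1.     0.003]
 [ 0.998  0.003  0.057]
 [ 0.057  0.003 -0.998]]
shift tool [ 0.4273 -0.0906  0.019 ]
turn tool deg [ 0.16 -3.26  0.2 ]
```

Request:
arm_command --plan '[{"claw": 1, "tx": 0.0285, "ty": -0.006, "tz": 0, "ax": 0, "ay": -1.6, "az": 0}, {"claw": 1, "tx": 0.0285, "ty": -0.006, "tz": 0, "ax": 0, "ay": -1.6, "az": 0}, {"claw": 1, "tx": 0.0285, "ty": -0.006, "tz": 0, "ax": 0, "ay": 0, "az": 0}, {"claw": 1, "tx": 0.0285, "ty": -0.006, "tz": 0, "ax": 0, "ay": 0, "az": 0}, {"claw": 1, "tx": 0.0285, "ty": -0.006, "tz": 0, "ax": 0, "ay": 0, "az": 0}, {"claw": 1, "tx": 0.0285, "ty": -0.006, "tz": 0, "ax": 0, "ay": 0, "az": 0}, {"claw": 1, "tx": 0.0285, "ty": -0.006, "tz": 0, "ax": 0, "ay": 0, "az": 0}, {"claw": 1, "tx": 0.0285, "ty": -0.006, "tz": 0, "ax": 0, "ay": 0, "az": 0}, {"claw": 1, "tx": 0.0285, "ty": -0.006, "tz": 0, "ax": 0, "ay": 0, "az": 0}, {"claw": 1, "tx": 0.0285, "ty": -0.006, "tz": 0, "ax": 0, "ay": 0, "az": 0}]'

```text
clock: 11.55
tcp_pos: [0.579, -0.1876, 0.4956]
orientation: [-2.32, -2.111, -0.006]
contact_force: [0.4, 0.2, 1.1]
grip_width: 0.0001
gripper_force: 0.0
```

Request:
arm_command --plan '[{"claw": 1, "tx": 0.0285, "ty": -0.006, "tz": 0, "ax": 0, "ay": 0, "az": 0}, {"claw": 1, "tx": 0.0285, "ty": -0.006, "tz": 0, "ax": 0, "ay": 0, "az": 0}, {"claw": 1, "tx": 0.0285, "ty": -0.006, "tz": 0, "ax": 0, "ay": 0, "az": 0}, {"claw": 1, "tx": 0.0285, "ty": -0.006, "tz": 0, "ax": 0, "ay": 0, "az": 0}, {"claw": 1, "tx": 0.0285, "ty": -0.006, "tz": 0, "ax": 0, "ay": 0, "az": 0}, {"claw": 1, "tx": 0, "ty": 0, "tz": 0, "ax": 0, "ay": 0, "az": 0}, {"claw": 1, "tx": 0, "ty": 0, "tz": 0, "ax": 0, "ay": 0, "az": 0}, {"claw": 1, "tx": 0, "ty": 0, "tz": 0, "ax": 0, "ay": 0, "az": 0}, {"claw": 1, "tx": 0, "ty": 0, "tz": 0, "ax": 0, "ay": 0, "az": 0}, {"claw": 1, "tx": 0, "ty": 0, "tz": 0, "ax": 0, "ay": 0, "az": 0}]'

```text
clock: 12.38
tcp_pos: [0.5639, -0.0469, 0.4968]
orientation: [-2.325, -2.107, -0.006]
contact_force: [-0.8, -0.6, 0.2]
grip_width: 0.0001
gripper_force: 0.0
```

```bash
python3 -c "
from h import *
stay()
go(cw([0,.265,.42]),DOWN)
cv2.imwrite('pics/scene4.png',r.grab_frame('scene')[:,:,::-1]);print([(c,wc(x)) for c,x in find('tip_of','orange_stay_grip',  'scene')],[(c,wc(x)) for c,x in find('tip_of','orange_lid_edge',  'scene')])
"
```

```text
t 12.38 g case [0.0024 0.2603 0.3418] th 0.7021478069811437 r 0.38680497504490385 tilt 0.31823568033480987 w 0.00013759613391842193 F case [-0.72094065 -0.71363517  0.19780364] j [ 0.47  0.28 -0.61  1.67  0.16  1.24 -0.27]
t 12.38 tcp case [0.0025 0.2594 0.4968] axes case
 [[ 0.005  1.    -0.001]
 [ 1.    -0.005  0.006]
 [ 0.006 -0.001 -1.   ]]
shift tool [ 0.0051 -0.0025  0.0769]
turn tool deg [-0.03 -0.32 -0.26]
[(0.7, array([ 0.09097777, -0.02105362,  0.1827    ]))] [(0.61, array([0.00076627, 0.21240966, 0.266     ]))]
```

View pics/scene4.png

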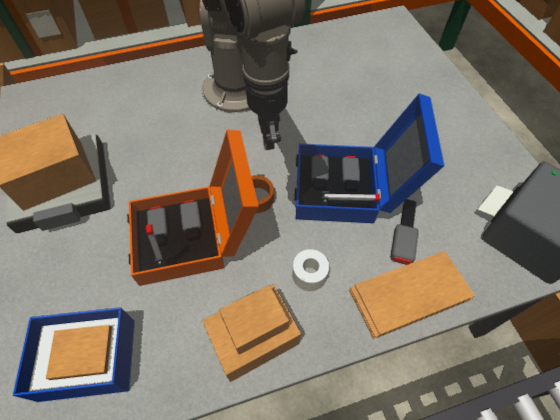

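The stay stands up, with its red tip at (150,229). The gripper is behind the lid at (270,140), and blue is unchanged. I descend behind the lid and push.

Request:
arm_command --plan '[{"claw": 1, "tx": 0.005, "ty": 0, "tz": 0.011, "ax": 0, "ay": 0, "az": 0}, {"claw": 1, "tx": 0, "ty": 0, "tz": 0.011, "ax": 0, "ay": 0, "az": 0}, {"claw": 1, "tx": 0, "ty": 0, "tz": 0.011, "ax": 0, "ay": 0, "az": 0}, {"claw": 1, "tx": 0, "ty": 0, "tz": 0.011, "ax": 0, "ay": 0, "az": 0}, {"claw": 1, "tx": 0, "ty": 0, "tz": 0.011, "ax": 0, "ay": 0, "az": 0}, {"claw": 1, "tx": 0, "ty": 0, "tz": 0.011, "ax": 0, "ay": 0, "az": 0}, {"claw": 1, "tx": 0, "ty": 0, "tz": 0.011, "ax": 0, "ay": 0, "az": 0}, {"claw": 1, "tx": 0, "ty": 0, "tz": 0, "ax": 0, "ay": 0, "az": 0}, {"claw": 1, "tx": 0, "ty": 0, "tz": 0, "ax": 0, "ay": 0, "az": 0}, {"claw": 1, "tx": 0, "ty": 0, "tz": 0, "ax": 0, "ay": 0, "az": 0}]'

```text
clock: 13.37
tcp_pos: [0.5647, -0.0402, 0.4206]
orientation: [-2.323, -2.109, -0.008]
contact_force: [-0.4, 0.9, -0.0]
grip_width: -0.0001
gripper_force: 0.0
```

Request:
arm_command --plan '[{"claw": 1, "tx": -0.012, "ty": 0, "tz": 0, "ax": 0, "ay": 0, "az": 0}, {"claw": 1, "tx": -0.012, "ty": 0, "tz": 0, "ax": 0, "ay": 0, "az": 0}, {"claw": 1, "tx": -0.012, "ty": 0, "tz": 0, "ax": 0, "ay": 0, "az": 0}, {"claw": 1, "tx": -0.012, "ty": 0, "tz": 0, "ax": 0, "ay": 0, "az": 0}, {"claw": 1, "tx": -0.012, "ty": 0, "tz": 0, "ax": 0, "ay": 0, "az": 0}, {"claw": 1, "tx": -0.012, "ty": 0, "tz": 0, "ax": 0, "ay": 0, "az": 0}, {"claw": 1, "tx": -0.012, "ty": 0, "tz": 0, "ax": 0, "ay": 0, "az": 0}, {"claw": 1, "tx": -0.012, "ty": 0, "tz": 0, "ax": 0, "ay": 0, "az": 0}, {"claw": 1, "tx": 0, "ty": 0, "tz": 0, "ax": 0, "ay": 0, "az": 0}, {"claw": 1, "tx": 0, "ty": 0, "tz": 0, "ax": 0, "ay": 0, "az": 0}]'

```text
clock: 14.2
tcp_pos: [0.5558, -0.1373, 0.4218]
orientation: [-2.327, -2.109, -0.01]
contact_force: [-0.8, 3.6, 11.3]
grip_width: 0.0002
gripper_force: 1.8
```

```bash
python3 -c "
from h import *
stay()
go(cw([0,.08,.42]),DOWN)
r.grab_frame('scene');print([(c,wc(x)) for c,x in find('tip_of','orange_lid_edge',  'scene')])
"
```

```text
t 14.2 g case [0.0035 0.1695 0.2668] th 0.7072842149063702 r 0.2690550253197514 tilt 0.29334822199987776 w 0.0002147135438355021 F case [-1.09031233  3.50163795 11.34232087] j [ 0.58  0.35 -0.56  1.76  0.2   1.09 -0.14]
t 14.2 tcp case [0.0029 0.1687 0.4218] axes case
 [[ 0.004  1.     0.004]
 [ 1.    -0.004  0.005]
 [ 0.005  0.004 -1.   ]]
shift tool [-0.0887 -0.0026  0.0014]
turn tool deg [ 0.21 -0.29 -0.25]
[(0.79, array([2.81978265e-04, 1.56818782e-01, 2.87200000e-01]))]
```

The lid is tipping, with its edge at y 157, but there is an 11 N upward load on the fingers. I lift slightly while continuing.

Request:
arm_command --plan '[{"claw": 1, "tx": 0, "ty": 0, "tz": -0.008, "ax": 0, "ay": 0, "az": 0}, {"claw": 1, "tx": -0.005, "ty": 0, "tz": -0.006, "ax": 0, "ay": 0, "az": 0}, {"claw": 1, "tx": -0.012, "ty": 0, "tz": -0.002, "ax": 0, "ay": 0, "az": 0}, {"claw": 1, "tx": -0.012, "ty": 0, "tz": 0, "ax": 0, "ay": 0, "az": 0}, {"claw": 1, "tx": -0.012, "ty": 0, "tz": 0, "ax": 0, "ay": 0, "az": 0}, {"claw": 1, "tx": -0.012, "ty": 0, "tz": 0, "ax": 0, "ay": 0, "az": 0}, {"claw": 1, "tx": -0.012, "ty": 0, "tz": 0, "ax": 0, "ay": 0, "az": 0}, {"claw": 1, "tx": -0.012, "ty": 0, "tz": 0, "ax": 0, "ay": 0, "az": 0}, {"claw": 1, "tx": -0.012, "ty": 0, "tz": 0, "ax": 0, "ay": 0, "az": 0}, {"claw": 1, "tx": 0, "ty": 0, "tz": 0, "ax": 0, "ay": 0, "az": 0}]'

```text
clock: 15.13
tcp_pos: [0.5457, -0.2285, 0.4344]
orientation: [-2.328, -2.104, -0.003]
contact_force: [-0.1, -0.6, 0.1]
grip_width: 0.0003
gripper_force: 0.0
```

```bash
python3 -c "
from h import *
stay()
r.grab_frame('scene');print([(c,wc(x)) for c,x in find('tip_of','orange_lid_edge',  'scene')])
"
```

```text
t 15.13 g case [0.0013 0.0776 0.2794] th 1.029815883084156 r 0.21867443663747382 tilt 0.23892108617016788 w 0.00031209824033559433 F case [-0.07355995 -0.60122413  0.13622317] j [ 0.7   0.36 -0.52  1.7   0.19  1.13  0.02]
[(0.85, array([0.00244697, 0.05075374, 0.2854    ]))]
```

The lid is past balance, about 1.15 rad, and sinking by itself. I back away and wait.

Request:
arm_command --plan '[{"claw": 1, "tx": 0.02, "ty": 0, "tz": 0, "ax": 0, "ay": 0, "az": 0}, {"claw": 1, "tx": 0.02, "ty": 0, "tz": -0.01, "ax": 0, "ay": 0, "az": 0}, {"claw": 1, "tx": 0.02, "ty": 0, "tz": -0.02, "ax": 0, "ay": 0, "az": 0}, {"claw": 1, "tx": 0.02, "ty": 0, "tz": -0.02, "ax": 0, "ay": 0, "az": 0}, {"claw": 1, "tx": 0.02, "ty": 0, "tz": -0.02, "ax": 0, "ay": 0, "az": 0}, {"claw": 1, "tx": 0.02, "ty": 0, "tz": -0.02, "ax": 0, "ay": 0, "az": 0}, {"claw": 1, "tx": 0.02, "ty": 0, "tz": 0, "ax": 0, "ay": 0, "az": 0}, {"claw": 1, "tx": 0.01, "ty": 0, "tz": 0, "ax": 0, "ay": 0, "az": 0}, {"claw": 1, "tx": 0, "ty": 0, "tz": 0, "ax": 0, "ay": 0, "az": 0}, {"claw": 1, "tx": 0, "ty": 0, "tz": 0, "ax": 0, "ay": 0, "az": 0}]'

```text
clock: 16.07
tcp_pos: [0.5608, -0.0757, 0.5253]
orientation: [-2.321, -2.11, -0.005]
contact_force: [-1.1, -0.3, -0.5]
grip_width: -0.0002
gripper_force: 0.0
```

Request:
arm_command --plan '[{"claw": 1, "tx": 0, "ty": 0, "tz": 0, "ax": 0, "ay": 0, "az": 0}, {"claw": 1, "tx": 0, "ty": 0, "tz": 0, "ax": 0, "ay": 0, "az": 0}, {"claw": 1, "tx": 0, "ty": 0, "tz": 0, "ax": 0, "ay": 0, "az": 0}, {"claw": 1, "tx": 0, "ty": 0, "tz": 0, "ax": 0, "ay": 0, "az": 0}, {"claw": 1, "tx": 0, "ty": 0, "tz": 0, "ax": 0, "ay": 0, "az": 0}, {"claw": 1, "tx": 0, "ty": 0, "tz": 0, "ax": 0, "ay": 0, "az": 0}, {"claw": 1, "tx": 0, "ty": 0, "tz": 0, "ax": 0, "ay": 0, "az": 0}, {"claw": 1, "tx": 0, "ty": 0, "tz": 0, "ax": 0, "ay": 0, "az": 0}, {"claw": 1, "tx": 0, "ty": 0, "tz": 0, "ax": 0, "ay": 0, "az": 0}, {"claw": 1, "tx": 0, "ty": 0, "tz": 0, "ax": 0, "ay": 0, "az": 0}]'

```text
clock: 16.9
tcp_pos: [0.5611, -0.0757, 0.5261]
orientation: [-2.323, -2.109, -0.007]
contact_force: [-0.6, 1.3, 0.7]
grip_width: -0.0003
gripper_force: 0.0
```

Request:
arm_command --plan '[{"claw": 1, "tx": 0, "ty": 0, "tz": 0, "ax": 0, "ay": 0, "az": 0}, {"claw": 1, "tx": 0, "ty": 0, "tz": 0, "ax": 0, "ay": 0, "az": 0}, {"claw": 1, "tx": 0, "ty": 0, "tz": 0, "ax": 0, "ay": 0, "az": 0}, {"claw": 1, "tx": 0, "ty": 0, "tz": 0, "ax": 0, "ay": 0, "az": 0}, {"claw": 1, "tx": 0, "ty": 0, "tz": 0, "ax": 0, "ay": 0, "az": 0}, {"claw": 1, "tx": 0, "ty": 0, "tz": 0, "ax": 0, "ay": 0, "az": 0}, {"claw": 1, "tx": 0, "ty": 0, "tz": 0, "ax": 0, "ay": 0, "az": 0}, {"claw": 1, "tx": 0, "ty": 0, "tz": 0, "ax": 0, "ay": 0, "az": 0}, {"claw": 1, "tx": 0, "ty": 0, "tz": 0, "ax": 0, "ay": 0, "az": 0}, {"claw": 1, "tx": 0, "ty": 0, "tz": 0, "ax": 0, "ay": 0, "az": 0}]'

```text
clock: 17.73
tcp_pos: [0.5611, -0.0757, 0.5261]
orientation: [-2.323, -2.109, -0.007]
contact_force: [0.3, 0.5, -0.1]
grip_width: -0.0001
gripper_force: 0.0
```

Request:
arm_command --plan '[{"claw": 1, "tx": 0, "ty": 0, "tz": 0, "ax": 0, "ay": 0, "az": 0}, {"claw": 1, "tx": 0, "ty": 0, "tz": 0, "ax": 0, "ay": 0, "az": 0}, {"claw": 1, "tx": 0, "ty": 0, "tz": 0, "ax": 0, "ay": 0, "az": 0}, {"claw": 1, "tx": 0, "ty": 0, "tz": 0, "ax": 0, "ay": 0, "az": 0}, {"claw": 1, "tx": 0, "ty": 0, "tz": 0, "ax": 0, "ay": 0, "az": 0}, {"claw": 1, "tx": 0, "ty": 0, "tz": 0, "ax": 0, "ay": 0, "az": 0}, {"claw": 1, "tx": 0, "ty": 0, "tz": 0, "ax": 0, "ay": 0, "az": 0}, {"claw": 1, "tx": 0, "ty": 0, "tz": 0, "ax": 0, "ay": 0, "az": 0}, {"claw": 1, "tx": 0, "ty": 0, "tz": 0, "ax": 0, "ay": 0, "az": 0}, {"claw": 1, "tx": 0, "ty": 0, "tz": 0, "ax": 0, "ay": 0, "az": 0}]'

```text
clock: 18.57
tcp_pos: [0.5611, -0.0757, 0.526]
orientation: [-2.323, -2.109, -0.007]
contact_force: [-0.3, 0.5, -0.9]
grip_width: -0.0002
gripper_force: 0.0
```

```bash
python3 -c "
from h import *
stay()
for i in range(3):
  cv2.imwrite('pics/scene5.png',r.grab_frame('scene')[:,:,::-1])
  e=find('tip_of','orange_lid_edge','scene'); 
  for c,x in e: 
    d=wc(x)-[0,.11,.07]; print(c,wc(x),'phi',np.arctan2(d[2],-d[1])-np.arctan2(34,220))
  print([(c,wc(x)) for c,x in find('boxes_of','orange_stay','scene')])
"
```

```text
t 18.57 g case [0.0024 0.2315 0.371 ] th 0.8084723876410377 r 0.3858290984293184 tilt 0.33841502429582354 w -0.000169099792926542 F case [-0.31403674  0.48455792 -0.91601865] j [ 0.52  0.26 -0.61  1.63  0.15  1.3  -0.21]
0.82 [ 0.00177903 -0.02845866  0.2448    ] phi 0.747560160268674
[(0.65, array([ 0.0963593 , -0.02486533,  0.1335    ]))]
0.81 [ 0.00297004 -0.02724149  0.2473    ] phi 0.7587391040141461
[]
0.71 [ 0.00137879 -0.0306057   0.2439    ] phi 0.7375352589953785
[(0.48, array([ 0.09675385, -0.02372326,  0.135     ]))]
```

View pics/scene5.png

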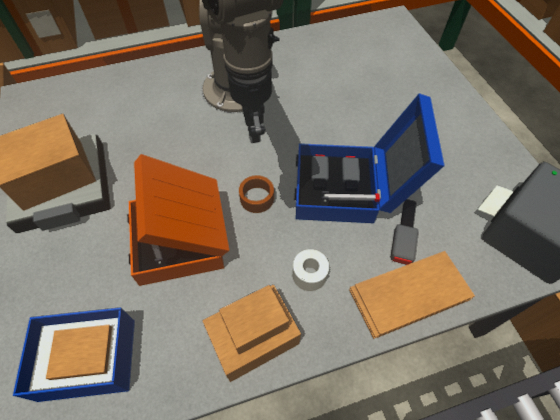

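The lid rests half open at about 0.75 rad on the upright stay, visible at (152,252). The blue case is unchanged at (340,180) and the gripper is clear of everything. I hand in.

```bash
python3 -c "
from bench import r
print(r.hand_in())"
```

```text
the job is handed in; nothing more can be done
None
```

The orange case's stay is up against its stop, its lid rests on the stay at about 0.75 rad, the blue case was left alone, and the job was handed in at about 19 s; no verdict was returned.

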